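Draw a dowel from the store pipe and lay it in the saw cradle

ROBOT

A 6-joint arm with a two-finger parallel gripper is mounted at the origin on the work surface. World frame = base frame: x ahead of the robot, y to its left, z up, the work surface at z = 0. Lengths are in m, angles in rad, forces in N, time in s.
With the tool pointing down it reaches from about 0.3 to 0.85 m from the base axis. Payload 4.2 kg.
Tool frame: the origin (TCP) lies between the finger pads; the fingertips stand 17 mm ahead of it and the grasp point (between the pads) lies 2 mm behind it; z points along the fingers, y is the line along which they close (so a half turn about z gives the same grasp; the last joint's range is limited). The gripper opens to 91 mm and grips with 3 to 60 N. Pads are 32 mm wide; open, the fingers measure 118 mm over their backs; the gripper's body (76 mm by 178 mm) begins 60 mm behind the grasp point.
Start: joints at [1.088, 0.32, 1.565, -0, 1.257, -0.02], TCP at [0.257, 0.515, 0.231] pointing down, gripper open.
Joint ranges: [-3.11, 3.11], [-0.84, 2.01], [0.21, 2.61], [-1.34, 4.49], [0.05, 2.63], [-2.56, 2.56]. Speed limits (rad/s): [2.57, 2.57, 3.14, 3.14, 3.14, 3.14].

INTERFACE

Orientations are given as a 3x3 rotation matrix whose columns are the frame's x, y, z axes.
In Python, from bench import * gives the robot as it stands. The module is installed in compiled form; this text tells all that it offers.
- The arm moves only by the tool jog_arm, never from a script. Its argument "rows" is a list of rows, each a list of 7 numbers: the turn, a rotation vector about the tool's x, y, z in degrees, then the shift along the tool's x, y, z in m, then the finger opening in m, from 0 to 0.0912. A call has 1 to 12 rows; each row is the pose to reach, as a shift and turn from the pose commanded when the call began, along the tool's axes at that moment; what a row does not reach only later rows make up. A row lasts 1/12 s, in which the tool goes at most 41.7 mm and 7.16 degrees, less where a joint would pass 70% of its speed; a pose out of reach is approached as far as the arm can. A call with a gripper value outside its range is refused whole. The fingers move at their own pace and stop on an object; "squeeze" is the grip in N (left out, the last holds). Time passes only in rows, so rows that repeat a pose let the fingers close. It gives the time, the measured TCP pose, the force, the opening and the grip force at its end, in the units of the state.
- observe(): the state, without advancing time (a new reading comes with each control period).
- get_image(name): name is "side" or "top"; returns a dict with "img" (480x640x3 uint8, red, green, blue), "mtx" (3x3 intrinsics, pixels), "position" and "attitude" of the camera in the world. Camera axes: x right, y down, z forward; pixel columns grow to the right and rows downward; lengths in m; the calibration is good to about 2 mm. A picture is of the moment at which its call begins. There is no depth.
- close_job(): hands the job in; it is judged then, once.
The state is a dict: "time_s": time; "joint_positions": joint angles; "joint_vel": joint speeds; "joint_efforts": joint torques, N m; "eef_pos": TCP position; "tcp_rot": TCP orientation; "wrist_force": force on the tool from outside, world axes, zero at the start; "torque": the same for the moment, N m; "opening": finger opening in m; "grasp_force": force on a finger pad.
Only numpy, scipy, OpenCV 4.12 (cv2) and the standard library are available. Lean on these libraries where they do the work, as an engineer would, in place of code of your own. Each camera call takes 0.05 s, during which the arm holds its last target. There are 200 camera calls.

TASK

Draw the long wooden dowel lengthwise out of the steel pipe, taking a fresh grip each time the fork stops you, and feeding its end through the slot of the wooden fork, until it is wholly out of the pipe. Then lift it out of the fork and lay it, without dropping it, in both crosses of the saw cradle, one end up close to the upright stop board (a gap of no more than a centimetre), and let go. Leave the mallet, the loose shingle, the mug and the log where they are.

Things in the scene. Friction and masses are not known exactly. Their poses are not given: they have to be found in the camera images.
- store: Dowel store, fixed to the bench: a plank 70 x 485 x 18 mm carrying a horizontal steel pipe and an upright wooden fork. Origin on the bench top, in the 135 mm gap between pipe mouth (own y = -75 mm) and fork (near face at y = 60 mm). Own y axis = the direction in which the dowel is drawn out; z up. The pipe keeps the dowel level until its tail is out.
- pipe_mouth (a point): Centre of the pipe's open mouth, on its axis, 90 mm above the bench; axes as store. The pipe runs 270 mm back from here along -y: outside diameter 38 mm, bore 31 mm, in two wooden saddles 60 mm wide, 104 mm high, the first 25 to 55 mm behind the mouth. The resting dowel's axis is 4.5 mm lower than this point.
- rod: Plain wooden dowel, 22 mm diameter, 300 mm long, ends rounded to half-spheres, about 0.1 kg. Origin at its middle, on its axis; own y axis along its length. At the start it lies in the pipe, its leading end sticking out of the mouth by 45 to 75 mm. It may roll about its y axis.
- rod_lead (a point): Tip of the dowel's leading end (the one that sticks out of the pipe), on its axis.
- rod_tail (a point): Tip of the dowel's other end (inside the pipe at the start), on its axis.
- cradle: Saw cradle, fixed: two wooden X trestles (bars 12 mm thick, 20 mm wide) centred at own y = -115 and +115 mm, on rails 12 mm high; each X makes an upward 90 degree V about 60 mm wide, its top 83 mm above the bench. The dowel lies along own y. Stop board 100 mm wide, 95 mm high, inner face at y = +152 mm. Origin on the bench under the middle; z up. Between the trestles it is free above the rails.
- cradle_seat (a point): Where the middle of the dowel's axis comes to rest, 70.5 mm above the bench, with the dowel's end 2 mm short of the stop board. Axes as cradle.
- mallet: Bystander: wooden mallet lying on the bench, head 70 x 120 x 70 mm, handle 170 mm long. Origin under the head. Leave alone.
- shake: Bystander: one split wooden shingle, 100 x 190 x 10 mm, lying flat; origin under its middle. Leave alone.
- mug: Bystander: steel mug, 80 mm wide, 95 mm high; origin under its middle. Leave alone.
- billet: Bystander: upright short log, 90 mm diameter, 130 mm high; origin under its middle. Leave alone.
- fork (a point): Middle of the floor of the fork's slot, 71.5 mm above the bench, at own y = 69 mm of the store. The fork is 18 mm thick along y, 70 mm wide; its slot is 34 mm wide and open at the top, prong tops 110 mm above the bench. The prongs stop a gripper that holds the dowel in the gap. The dowel's end may sag a few mm on to this floor.

How it is judged:
On the way, in this order (a step that is already met when the one before it is completed fails the run):
1. the dowel's leading end has been drawn through the slot of the fork while its tail is still in the pipe (y of rod_lead in the frame of store above 0.095 m and x of rod_lead in the frame of store between -0.02 and 0.02 m and z of rod_lead in the frame of store below 0.115 m and y of rod_tail in the frame of store below -0.075 m), for 0.1 s.
2. the dowel's tail is out of the pipe (y of rod_tail in the frame of store above -0.073 m), for 0.1 s.
At the end, for the whole second after the job is handed in: The dowel lies at rest and released in both V's of the saw cradle: its middle within 6 mm of the seat sideways and in height, in line with the cradle within 0.05 rad, and its nearer end no more than 15 mm from the stop board (x of rod in the frame of cradle_seat between -0.006 and 0.006 m and z of rod in the frame of cradle_seat between -0.006 and 0.006 m and y of rod in the frame of cradle_seat between -0.013 and 0.005 m and angle between the y axis of rod and the y axis of cradle, either way round below 0.05 rad and linear speed of rod below 0.02 m/s and contact force between the fingers and rod below 0.1 N); the robot touches nothing.
It fails at once if the dowel is dropped (falls faster than 0.7 m/s with the fingers off it) (linear speed of rod above 0.7 m/s and contact force between the fingers and rod below 0.1 N).
It fails at once if the mallet is moved more than 30 mm (distance of mallet from where it was at the start of the episode above 0.03 m).
It fails at once if the shingle is moved more than 30 mm (distance of shake from where it was at the start of the episode above 0.03 m).
It fails at once if the mug is moved more than 30 mm (distance of mug from where it was at the start of the episode above 0.03 m).
It fails at once if the log is moved more than 30 mm (distance of billet from where it was at the start of the episode above 0.03 m).
It also fails if it takes over 61 s, if anything falls off the work surface, if the arm or the gripper's body presses on something with over 40 N, if the wrist force passes 120 N, or if a joint passes its speed limit or range.

## Working session

There is one attempt and no reset: what is moved stays moved. The work goes in short steps, Python scripts to look and compute and a tool call to move; the robot and the scene stay as the last step left them, time stands still between calls to the robot, and variables do not carry over. Pictures are saved under pics/ and viewed, at most 10 in all, crops included, and the job is handed in when it is done.

Besides the shell and the picture viewer there is one more tool, called after "Call:" as name(argument=value, ...), one argument or row to a line, values as JSON. jog_arm: Moves the arm, as the interface text tells. Its arguments: {"type":"object","properties":{"rows":{"type":"array"},"squeeze":{"type":"number"}},"required":["rows"]}

```bash
mkdir -p pics; python3 - <<'E'
from bench import *
import cv2,pickle
d={}
for n in("side","top"):
    g=get_image(n); d[n]=g; cv2.imwrite(f"pics/{n}0.png",g["img"][:,:,::-1]); print(n,g["mtx"],g["position"],g["attitude"])
pickle.dump(d,open("cal.pkl","wb"))
o=observe(); print(o["time_s"],o["eef_pos"],o["tcp_rot"],o["opening"])
E
```

```text
side [[543.15909961   0.         314.15941347]
 [  0.         543.15909961 247.6660875 ]
 [  0.           0.           1.        ]] [ 0.34503222 -0.78559538  1.14043933] [[ 0.96215121 -0.20462233  0.17998541]
 [-0.27210707 -0.75753347  0.59338081]
 [ 0.01492601 -0.61989737 -0.78454093]]
top [[596.2755973    0.         318.29323129]
 [  0.         596.2755973  237.95167226]
 [  0.           0.           1.        ]] [ 0.24009219 -0.0073882   1.81452613] [[-0.00145748 -0.97801534  0.20852787]
 [-0.99999377  0.00209605  0.00284133]
 [-0.00321595 -0.20852243 -0.9780123 ]]
0.1 [0.25653141 0.51414913 0.23021844] [[-8.94805663e-01  4.46455286e-01 -7.08927911e-04]
 [ 4.46455849e-01  8.94804598e-01 -1.38056949e-03]
 [ 1.79894080e-05 -1.55184641e-03 -9.99998796e-01]] 0.09124718019166733
```

View pics/top0.png

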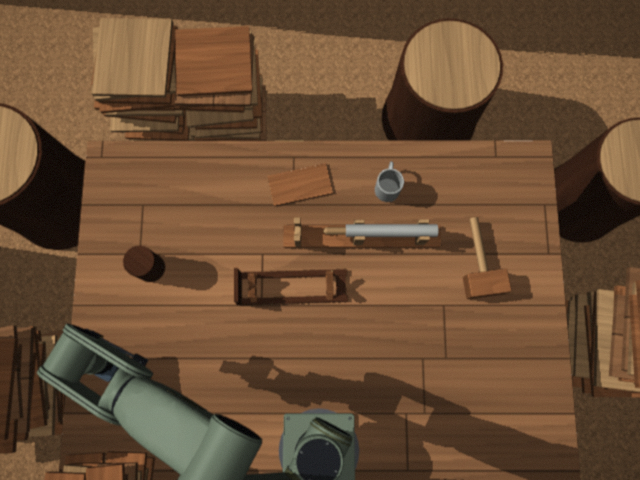

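View pics/side0.png

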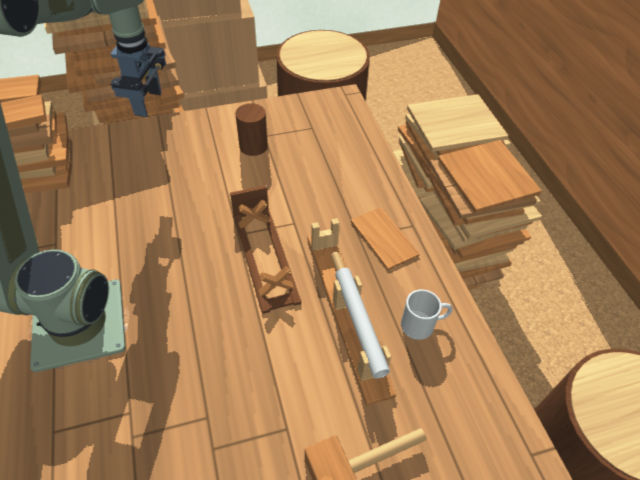

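The top view shows the pipe mouth near (346,231), the fork near (297,233) and the cradle from (237,287) to (345,287). The stop board is at the left (+y) end. I'll zoom in on both views.

```bash
python3 - <<'E'
import cv2
a=cv2.imread("pics/top0.png")[205:315,225:450]; cv2.imwrite("pics/tc.png",cv2.resize(a,None,fx=3.5,fy=3.5,interpolation=2))
a=cv2.imread("pics/side0.png")[180:390,220:410]; cv2.imwrite("pics/sc.png",cv2.resize(a,None,fx=2.8,fy=2.8,interpolation=2))
E
```

```text
(no output)
```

View pics/tc.png

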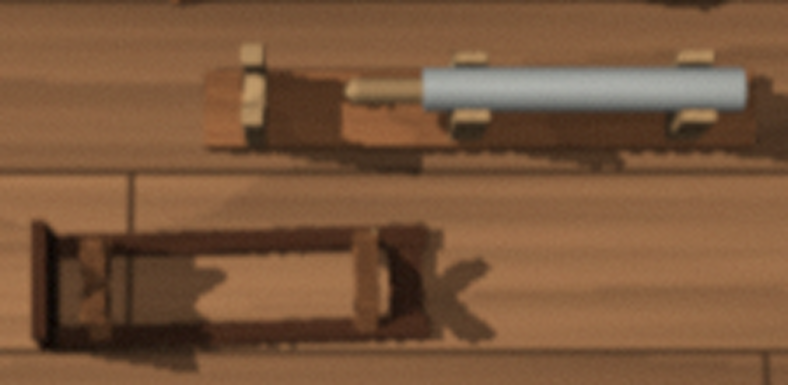

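View pics/sc.png

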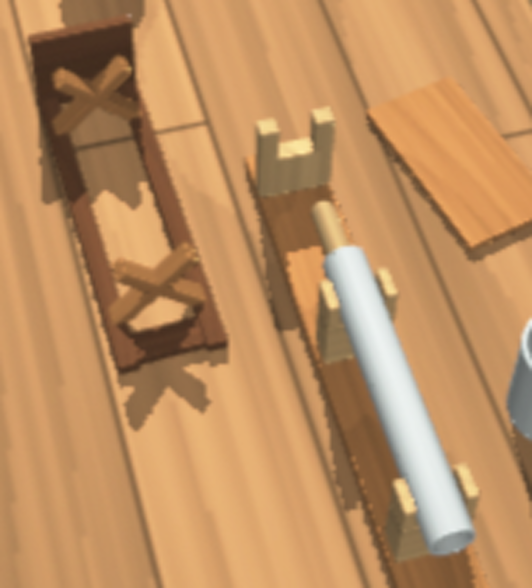

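```bash
cat > h.py <<'E'
import pickle,numpy as np
from scipy.optimize import least_squares
C=pickle.load(open("cal.pkl","rb"))
def proj(c,P):
    g=C[c]; q=(np.atleast_2d(P)-g["position"])@g["attitude"]; q=q@g["mtx"].T; return q[:,:2]/q[:,2:]
def T(p,L):
    L=np.array(L,float); c,s=np.cos(p[2]),np.sin(p[2])
    return np.c_[p[0]+c*L[:,0]-s*L[:,1],p[1]+s*L[:,0]+c*L[:,1],L[:,2]]
def back(c,uv,z):
    g=C[c]; d=g["attitude"]@np.linalg.solve(g["mtx"],[*uv,1]); return g["position"]+d*(z-g["position"][2])/d[2]
E
python3 - <<'E'
from h import *
t=lambda c,r:("top",(225+c/3.5-.36,205+r/3.5-.36))
s=lambda c,r:("side",(220+c/2.8-.32,180+r/2.8-.32))
def fit(obs,x0):
    f=lambda p:np.concatenate([proj(o[0],T(p,[L]))[0]-o[1] for o,L in obs])
    r=least_squares(f,x0,loss="soft_l1"); print(r.x); print(r.fun.reshape(-1,2).round(1).tolist()); return r.x
S=fit([(t(423,89),(0,-.075,.093)),(t(746,89),(0,-.345,.09)),(s(451,538),(0,-.345,.09)),(s(343,254),(0,-.075,.09)),(s(267,123),(-.026,.069,.11)),(s(322,114),(.026,.069,.11)),(t(253,52),(.026,.069,.11))],[.5,0,0])
K=fit([(t(94,289),(0,.115,.06)),(t(366,280),(0,-.115,.06)),(s(94,68),(0,.115,.083)),(s(157,256),(0,-.115,.083)),(s(95,97),(0,.115,.052)),(s(157,283),(0,-.115,.052)),(t(44,225),(.05,.152,.095)),(t(46,345),(-.05,.152,.095))],[.3,0,0])
c,si=np.cos(S[2]),np.sin(S[2])
for o in(t(345,91),s(322,205)):
    p=back(*o,.0855)[:2]-S[:2]; print("tip",c*p[0]+si*p[1],-si*p[0]+c*p[1])
np.savez("pose.npz",S=S,K=K)
E
```

```text
[ 0.63069868 -0.0041068  -0.00152027]
[[-1.3, 0.1], [-2.5, 0.2], [0.4, 1.4], [0.0, 1.4], [0.4, 0.6], [0.6, -0.2], [-1.5, 0.8]]
[0.47238182 0.08021552 0.04036916]
[[0.1, -0.7], [0.1, -1.4], [-1.4, 1.1], [-0.5, 1.5], [-0.9, -1.4], [-0.0, -0.7], [0.1, -0.5], [-0.0, -0.5]]
tip 0.00026096103084247233 -0.012910060836320505
tip 0.0006299554053386755 -0.012517205356707336
```

Call:
jog_arm(
  rows=[
    [0,0,63.5,-0.58,-0.325,0.05,0.06],
    [0,0,63.5,-0.58,-0.325,0.05,0.06],
    [0,0,63.5,-0.58,-0.325,0.05,0.06],
    [0,0,63.5,-0.58,-0.325,0.05,0.06],
    [0,0,63.5,-0.58,-0.325,0.05,0.06],
    [0,0,63.5,-0.58,-0.325,0.05,0.06],
    [0,0,63.5,-0.58,-0.325,0.05,0.06],
    [0,0,63.5,-0.58,-0.325,0.05,0.06],
    [0,0,63.5,-0.58,-0.325,0.05,0.06],
    [0,0,63.5,-0.58,-0.325,0.05,0.06],
    [0,0,63.5,-0.58,-0.325,0.05,0.06],
    [0,0,63.5,-0.58,-0.325,0.05,0.06],
  ],
  squeeze=25,
)

```text
time_s: 1.1
eef_pos: [0.5376, 0.1002, 0.193]
tcp_rot: [[0.001, 1.0, -0.001], [1.0, -0.001, 0.0], [0.0, -0.001, -1.0]]
wrist_force: [1.0, 0.4, 0.4]
opening: 0.0598
grasp_force: 0.0
```

Call:
jog_arm(
  rows=[
    [0,0,0,-0.04,0.028,0,0.06],
    [0,0,0,-0.08,0.055,0,0.06],
    [0,0,0,-0.11,0.075,0,0.06],
    [0,0,0,-0.136,0.093,0,0.06],
    [0,0,0,-0.136,0.093,0,0.06],
    [0,0,0,-0.136,0.093,0,0.06],
    [0,0,0,-0.136,0.093,0,0.06],
  ],
)

```text
time_s: 1.68
eef_pos: [0.6293, -0.0335, 0.1927]
tcp_rot: [[0.001, 1.0, -0.002], [1.0, -0.001, 0.001], [0.001, -0.002, -1.0]]
wrist_force: [0.1, -0.1, 0.3]
opening: 0.0599
grasp_force: 0.0
```

Call:
jog_arm(
  rows=[
    [0,0,0,-0.002,0.002,0.03,0.06],
    [0,0,0,-0.002,0.002,0.06,0.06],
    [0,0,0,-0.002,0.002,0.085,0.06],
    [0,0,0,-0.002,0.002,0.1,0.06],
    [0,0,0,-0.002,0.002,0.109,0.06],
    [0,0,0,-0.002,0.002,0.109,0.04],
    [0,0,0,-0.002,0.002,0.109,0.015],
    [0,0,0,-0.002,0.002,0.109,0.015],
    [0,0,0,-0.002,0.002,0.109,0.015],
    [0,0,0,-0.002,0.002,0.109,0.015],
    [0,0,0,-0.002,0.002,0.109,0.015],
    [0,0,0,-0.002,0.002,0.109,0.015],
  ],
)

```text
time_s: 2.68
eef_pos: [0.6324, -0.0358, 0.0851]
tcp_rot: [[0.0, 1.0, 0.001], [1.0, -0.0, 0.0], [0.0, 0.001, -1.0]]
wrist_force: [-0.6, -0.4, 2.6]
opening: 0.021
grasp_force: 25.0
```

Call:
jog_arm(
  rows=[
    [0,0,0,0.008,0,0,0.015],
    [0,0,0,0.02,0,0,0.015],
    [0,0,0,0.032,0,0,0.015],
    [0,0,0,0.044,0,0,0.015],
    [0,0,0,0.055,0,0,0.015],
    [0,0,0,0.063,0,0,0.015],
    [0,0,0,0.068,0,0,0.015],
    [0,0,0,0.068,0,0,0.015],
    [0,0,0,0.068,0,0,0.015],
  ],
)

```text
time_s: 3.43
eef_pos: [0.6321, 0.0332, 0.0844]
tcp_rot: [[-0.0, 1.0, 0.0], [1.0, 0.0, 0.001], [0.001, 0.0, -1.0]]
wrist_force: [-0.4, 1.4, 1.2]
opening: 0.0215
grasp_force: 25.0
```

```bash
python3 - <<'E'
from bench import *
import cv2
g=get_image("side")["img"][:,:,::-1]; cv2.imwrite("pics/s1.png",cv2.resize(g[180:390,220:440],None,fx=2.7,fy=2.7,interpolation=2))
E
```

```text
(no output)
```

View pics/s1.png

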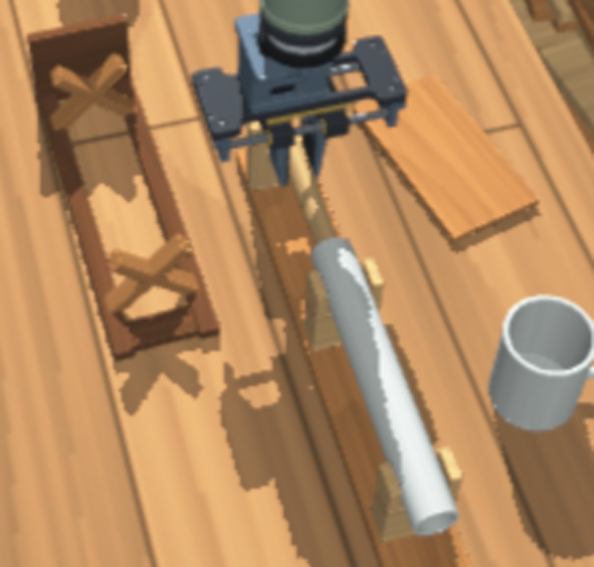

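The dowel followed the pull: it is visible between the jaws and the pipe mouth, around (305,190). Next I regrip near the mouth.

Call:
jog_arm(
  rows=[
    [0,0,0,0,0,0,0.045],
    [0,0,0,0,0,0,0.045],
    [0,0,0,0,0,0,0.045],
    [0,0,0,-0.025,0,0,0.045],
    [0,0,0,-0.055,0,0,0.045],
    [0,0,0,-0.077,0,0,0.045],
    [0,0,0,-0.085,0,0,0.045],
    [0,0,0,-0.085,0,0,0.015],
    [0,0,0,-0.085,0,0,0.015],
    [0,0,0,-0.085,0,0,0.015],
    [0,0,0,-0.085,0,0,0.015],
    [0,0,0,-0.085,0,0,0.015],
  ],
)

```text
time_s: 4.48
eef_pos: [0.632, -0.0516, 0.0844]
tcp_rot: [[-0.001, 1.0, -0.0], [1.0, 0.001, 0.0], [0.0, -0.0, -1.0]]
wrist_force: [0.3, 0.2, -0.6]
opening: 0.0215
grasp_force: 25.0
```

Call:
jog_arm(
  rows=[
    [0,0,0,0.008,0,0,0.015],
    [0,0,0,0.02,0,0,0.015],
    [0,0,0,0.034,0,0,0.015],
    [0,0,0,0.048,0,0,0.015],
    [0,0,0,0.062,0,0,0.015],
    [0,0,0,0.074,0,0,0.015],
    [0,0,0,0.082,0,0,0.015],
    [0,0,0,0.086,0,0,0.015],
    [0,0,0,0.086,0,0,0.015],
    [0,0,0,0.086,0,0,0.015],
  ],
)

```text
time_s: 5.32
eef_pos: [0.6321, 0.0333, 0.0844]
tcp_rot: [[-0.0, 1.0, -0.0], [1.0, 0.0, -0.0], [-0.0, -0.0, -1.0]]
wrist_force: [0.1, -0.2, -0.5]
opening: 0.0214
grasp_force: 25.0
```

Call:
jog_arm(
  rows=[
    [0,0,0,0,0,0,0.045],
    [0,0,0,0,0,0,0.045],
    [0,0,0,0,0,0,0.045],
    [0,0,0,-0.025,0,0,0.045],
    [0,0,0,-0.05,0,0,0.045],
    [0,0,0,-0.066,0,0,0.045],
    [0,0,0,-0.072,0,0,0.045],
    [0,0,0,-0.072,0,0,0.015],
    [0,0,0,-0.072,0,0,0.015],
    [0,0,0,-0.072,0,0,0.015],
    [0,0,0,-0.072,0,0,0.015],
    [0,0,0,-0.072,0,0,0.015],
  ],
)

```text
time_s: 6.32
eef_pos: [0.6321, -0.0378, 0.0845]
tcp_rot: [[-0.001, 1.0, 0.0], [1.0, 0.001, 0.0], [0.0, 0.0, -1.0]]
wrist_force: [-0.0, 1.3, 0.4]
opening: 0.0214
grasp_force: 25.0
```

Call:
jog_arm(
  rows=[
    [0,0,0,0.008,0,0,0.015],
    [0,0,0,0.02,0,0,0.015],
    [0,0,0,0.034,0,0,0.015],
    [0,0,0,0.048,0,0,0.015],
    [0,0,0,0.06,0,0,0.015],
    [0,0,0,0.068,0,0,0.015],
    [0,0,0,0.072,0,0,0.015],
    [0,0,0,0.072,0,0,0.015],
    [0,0,0,0.072,0,0,0.015],
  ],
)

```text
time_s: 7.07
eef_pos: [0.6321, 0.0334, 0.0844]
tcp_rot: [[-0.0, 1.0, 0.0], [1.0, 0.0, -0.0], [-0.0, 0.0, -1.0]]
wrist_force: [0.1, -0.8, -1.0]
opening: 0.0212
grasp_force: 25.0
```

```bash
python3 - <<'E'
from bench import *
import cv2
g=get_image("top")["img"][:,:,::-1]; cv2.imwrite("pics/t2.png",cv2.resize(g[205:315,200:400],None,fx=4,fy=4,interpolation=2))
E
```

```text
(no output)
```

View pics/t2.png

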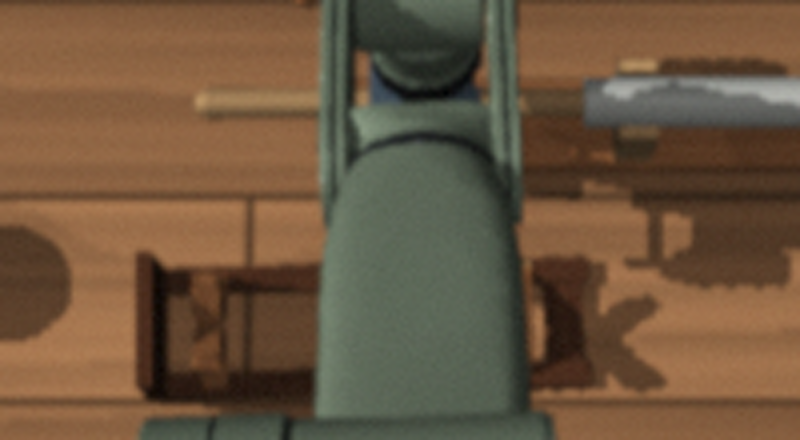

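```bash
python3 - <<'E'
from h import *
print(back("top",(248.4,230),.0855), back("top",(225+345/3.5-.36,205+91/3.5-.36),.0855))
E
```

```text
[0.63337768 0.20549814 0.0855    ] [ 0.63094001 -0.01701725  0.0855    ]
```

Call:
jog_arm(
  rows=[
    [0,0,0,0,0,0,0.05],
    [0,0,0,0,0,0,0.05],
    [0,0,0,0,0,0,0.05],
    [0,0,0,0,0,-0.025,0.05],
    [0,0,0,0,0,-0.06,0.05],
    [0,0,0,0,0,-0.07,0.05],
    [0,0,0,0.03,0,-0.07,0.05],
    [0,0,0,0.055,0,-0.07,0.05],
    [0,0,0,0.064,0,-0.07,0.05],
    [0,0,0,0.064,0,-0.07,0.05],
    [0,0,0,0.064,0,-0.07,0.05],
  ],
)

```text
time_s: 8.03
eef_pos: [0.632, 0.0969, 0.1541]
tcp_rot: [[-0.001, 1.0, -0.0], [1.0, 0.001, -0.001], [-0.001, -0.0, -1.0]]
wrist_force: [0.0, -0.6, -0.0]
opening: 0.0497
grasp_force: 0.0
```

Call:
jog_arm(
  rows=[
    [0,0,0,0,0,0.03,0.05],
    [0,0,0,0,0,0.055,0.05],
    [0,0,0,0,0,0.068,0.05],
    [0,0,0,0,0,0.072,0.05],
    [0,0,0,0,0,0.072,0.03],
    [0,0,0,0,0,0.072,0.015],
    [0,0,0,0,0,0.072,0.015],
    [0,0,0,0,0,0.072,0.015],
    [0,0,0,0,0,0.072,0.015],
    [0,0,0,0,0,0.072,0.015],
    [0,0,0,0,0,0.072,0.015],
  ],
  squeeze=40,
)

```text
time_s: 8.95
eef_pos: [0.6327, 0.0972, 0.0835]
tcp_rot: [[0.0, 1.0, 0.002], [1.0, -0.0, 0.0], [0.0, 0.002, -1.0]]
wrist_force: [-0.1, -0.3, 3.5]
opening: 0.0213
grasp_force: 40.0
```

Pull 30 mm and hold, then check.

Call:
jog_arm(
  rows=[
    [0,0,0,0.005,0,0,0.015],
    [0,0,0,0.012,0,0,0.015],
    [0,0,0,0.02,0,0,0.015],
    [0,0,0,0.027,0,0,0.015],
    [0,0,0,0.032,0,0,0.015],
    [0,0,0,0.034,0,0,0.015],
    [0,0,0,0.034,0,0,0.015],
    [0,0,0,0.034,0,0,0.015],
    [0,0,0,0.034,0,0,0.015],
  ],
)

```text
time_s: 9.7
eef_pos: [0.6321, 0.1323, 0.0826]
tcp_rot: [[0.001, 1.0, 0.0], [1.0, -0.001, 0.002], [0.002, 0.0, -1.0]]
wrist_force: [-0.5, 2.3, 3.8]
opening: 0.0211
grasp_force: 40.0
```

```bash
python3 - <<'E'
from bench import *
import cv2
g=get_image("top")["img"][:,:,::-1]; cv2.imwrite("pics/t3.png",cv2.resize(g[205:315,200:400],None,fx=4,fy=4,interpolation=2))
E
```

```text
(no output)
```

View pics/t3.png

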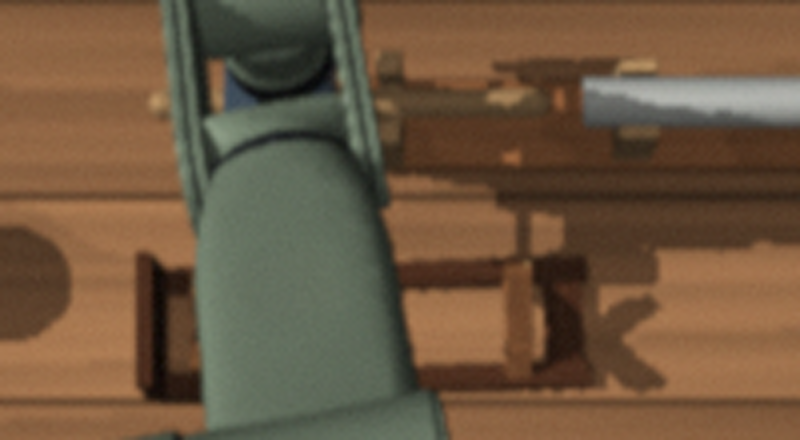

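The tail is clear of the mouth: the dowel ends near (548,98) and the mouth is at (583,100). Lift and carry it over the cradle.

Call:
jog_arm(
  rows=[
    [0,0,0,0,0,-0.006,0.015],
    [0,0,0,0,0,-0.016,0.015],
    [0,0,0,0,0,-0.03,0.015],
    [0,0,0,0,0,-0.045,0.015],
    [0,0,0,0,0,-0.06,0.015],
    [0,0,0,0,0,-0.075,0.015],
    [0,0,0,0,0,-0.085,0.015],
    [0,0,0,0,0,-0.09,0.015],
    [0,0,0,0,0,-0.09,0.015],
    [0,0,0,0,0,-0.09,0.015],
  ],
)

```text
time_s: 10.58
eef_pos: [0.6318, 0.131, 0.1722]
tcp_rot: [[0.0, 1.0, -0.001], [1.0, -0.0, -0.0], [-0.0, -0.001, -1.0]]
wrist_force: [0.3, 0.6, -0.7]
opening: 0.0212
grasp_force: 40.0
```

Call:
jog_arm(
  rows=[
    [0,0,0,0,-0.01,0,0.015],
    [0,0,0,0,-0.025,0,0.015],
    [0,0,-0.5,-0.003,-0.045,0,0.015],
    [0,0,-1,-0.006,-0.065,0,0.015],
    [0,0,-1.5,-0.009,-0.085,0,0.015],
    [0,0,-2,-0.012,-0.105,0,0.015],
    [0,0,-2.3,-0.015,-0.125,0,0.015],
    [0,0,-2.3,-0.015,-0.142,0,0.015],
    [0,0,-2.3,-0.015,-0.155,0,0.015],
    [0,0,-2.3,-0.015,-0.161,0,0.015],
    [0,0,-2.3,-0.015,-0.161,0,0.015],
    [0,0,-2.3,-0.015,-0.161,0,0.015],
  ],
)

```text
time_s: 11.58
eef_pos: [0.4714, 0.1163, 0.1722]
tcp_rot: [[-0.04, 0.999, 0.0], [0.999, 0.04, 0.0], [-0.0, 0.0, -1.0]]
wrist_force: [0.6, -0.2, -0.3]
opening: 0.0212
grasp_force: 40.0
```

```bash
python3 - <<'E'
from bench import *
import cv2
g=get_image("side")["img"][:,:,::-1]; cv2.imwrite("pics/s4.png",cv2.resize(g[130:340,180:400],None,fx=2.7,fy=2.7,interpolation=2))
g=get_image("top")["img"][:,:,::-1]; cv2.imwrite("pics/t4.png",g)
E
```

```text
(no output)
```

View pics/s4.png

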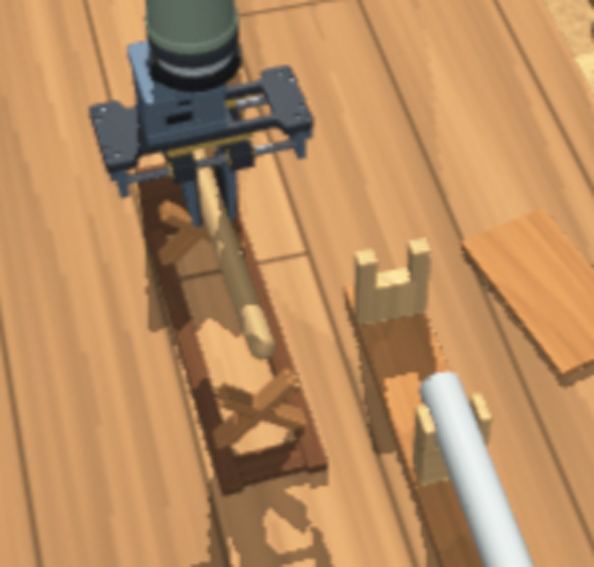

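```bash
python3 - <<'E'
from h import *
import cv2
d=np.array([-.0404,.9992,0])
g=np.array([.4714,.1163,.1727])
for z in (0,-.01,.01):
  for off in (.0415,): print(z,proj("side",g-d*(off+.15-.003)+[0,0,z-.011*0]),proj("side",g-d*(off+.139)+[0,0,z]))
print("seen",180+264/2.7,130+352/2.7,"ball centre ~",180+262/2.7,130+340/2.7)
print(back("side",(277.3,260),.1727)-g)
a=cv2.imread("pics/t4.png")[195:325,200:400]; cv2.imwrite("pics/t4c.png",cv2.resize(a,None,fx=4,fy=4,interpolation=2))
E
```

```text
0 [[278.28938939 262.04589748]] [[277.31345289 259.30493055]]
-0.01 [[278.45433561 264.72515302]] [[277.48404493 261.9915277 ]]
0.01 [[278.12228441 259.33157686]] [[277.1406369 256.5833091]]
seen 277.77777777777777 260.3703703703703 ball centre ~ 277.037037037037 255.92592592592592
[ 6.81380021e-03 -1.82236778e-01 -2.77555756e-17]
```

View pics/t4c.png

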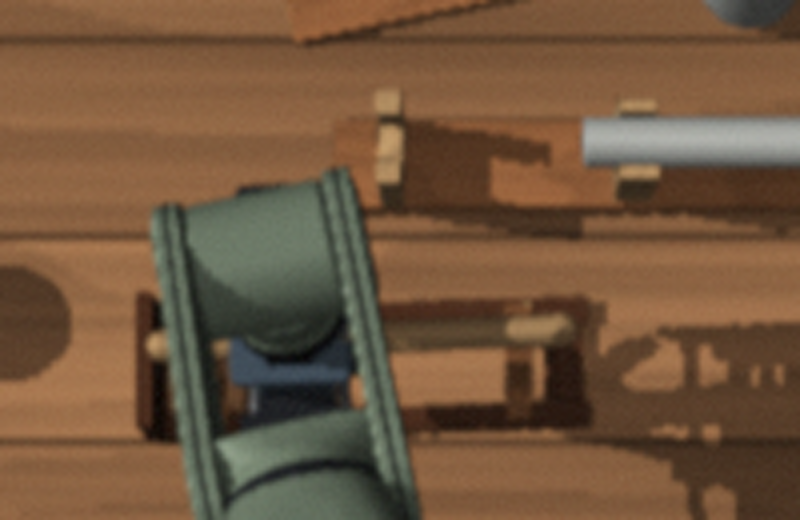

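```bash
python3 - <<'E'
from h import *
d=np.array([-.0404,.9992,0]);n=np.array([.9992,.0404,0])
g=np.array([.4714,.1163,.1727])
for nm,uv in(("lead",(236.1,280.7)),("tail",(343.4,276.6))):
  for z in (.165,.1727,.185):
    p=back("top",uv,z); print(nm,z,p,(p-g)@d,(p-g)@n)
S=least_squares(lambda P:np.r_[proj("top",P)[0]-(341,277),proj("side",P)[0]-(277.03,255.5)],[.477,-.06,.173]);print(S.x,S.fun)
E
```

```text
lead 0.165 [0.47046094 0.22667414 0.165     ] 0.11032378086014125 0.0035208051702377216
lead 0.1727 [0.46938558 0.22558154 0.1727    ] 0.10927549488514358 0.0024021612190278114
lead 0.185 [0.46766779 0.22383621 0.185     ] 0.10760096014586161 0.0006152364657964122
tail 0.165 [ 0.48140938 -0.07247433  0.165     ] -0.18902769240552583 0.002374893862568537
tail 0.1727 [ 0.48028291 -0.07217051  0.1727    ] -0.18867860352192506 0.0012615990336931335
tail 0.185 [ 0.47848349 -0.07168518  0.185     ] -0.18812096803253678 -0.000516781017627293
[ 0.47787019 -0.06496221  0.18778608] [-0.0033208  -0.32126269 -0.2459033   0.07706259]
```

Call:
jog_arm(
  rows=[
    [0,0,0,0,-0.001,0.015,0.015],
    [0,0,0,0,-0.0015,0.035,0.015],
    [0,0,0,0,-0.0015,0.055,0.015],
    [0,0,0,0,-0.0015,0.07,0.015],
    [0,0,0,0,-0.0015,0.08,0.015],
    [0,0,0,0,-0.0015,0.088,0.015],
    [0,0,0,0,-0.0015,0.092,0.015],
    [0,0,0,0,-0.0015,0.092,0.015],
    [0,0,0,0,-0.0015,0.092,0.015],
  ],
)

```text
time_s: 12.43
eef_pos: [0.4702, 0.1163, 0.0807]
tcp_rot: [[-0.04, 0.999, 0.001], [0.999, 0.04, 0.0], [0.0, 0.001, -1.0]]
wrist_force: [-0.2, 0.0, -1.0]
opening: 0.0211
grasp_force: 40.0
```

```bash
python3 - <<'E'
from bench import *
import cv2
g=get_image("side")["img"][:,:,::-1]; cv2.imwrite("pics/s5.png",cv2.resize(g[190:330,190:350],None,fx=4,fy=4,interpolation=2))
print(observe()["wrist_force"])
E
```

```text
[0.17046388 0.1593056  0.41883795]
```

View pics/s5.png

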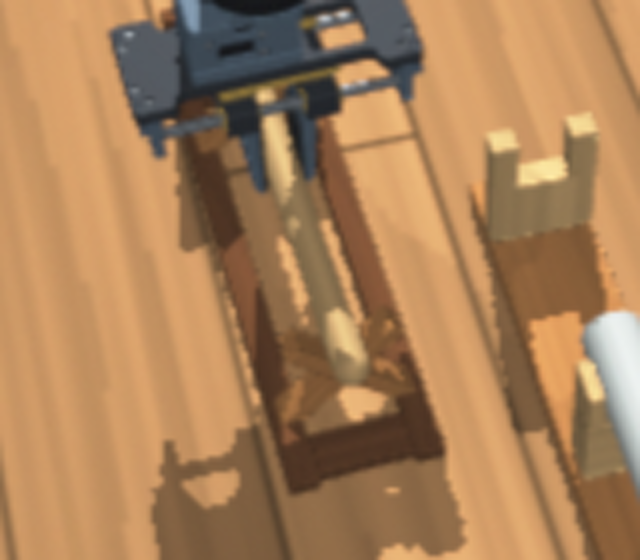

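The dowel is centred over the near V, with its tail at about (350,375) in the crop. I'll lower it gently to contact.

Call:
jog_arm(
  rows=[
    [0,0,0,0,0,0.003,0.015],
    [0,0,0,0,0,0.006,0.015],
    [0,0,0,0,0,0.008,0.015],
    [0,0,0,0,0,0.009,0.015],
    [0,0,0,0,0,0.009,0.015],
    [0,0,0,0,0,0.009,0.015],
  ],
)

```text
time_s: 12.98
eef_pos: [0.472, 0.1166, 0.0728]
tcp_rot: [[-0.039, 0.999, 0.006], [0.999, 0.039, 0.001], [0.001, 0.006, -1.0]]
wrist_force: [3.0, -0.7, 4.8]
opening: 0.0209
grasp_force: 40.0
```

Call:
jog_arm(
  rows=[
    [0,0,0,0,0,0.001,0.015],
    [0,0,0,0,0,0.002,0.015],
    [0,0,0,0,0,0.002,0.015],
  ],
)

```text
time_s: 13.23
eef_pos: [0.4726, 0.1167, 0.072]
tcp_rot: [[-0.039, 0.999, 0.007], [0.999, 0.039, 0.002], [0.001, 0.007, -1.0]]
wrist_force: [1.0, -1.9, 13.7]
opening: 0.0212
grasp_force: 40.0
```

In contact. I'll centre, relax the grip so the tail settles, then open.

Call:
jog_arm(
  rows=[
    [0,0,0,0,0.001,-0.001,0.015],
    [0,0,0,0,0.002,-0.002,0.015],
    [0,0,0,0,0.002,-0.002,0.015],
    [0,0,0,0,0.002,-0.002,0.015],
    [0,0,0,0,0.002,-0.002,0.015],
    [0,0,0,0,0.002,-0.002,0.015],
  ],
  squeeze=4,
)

```text
time_s: 13.73
eef_pos: [0.4725, 0.1165, 0.0718]
tcp_rot: [[-0.04, 0.999, 0.002], [0.999, 0.04, 0.001], [0.0, 0.002, -1.0]]
wrist_force: [3.5, 0.9, 5.8]
opening: 0.0218
grasp_force: 4.0
```

Call:
jog_arm(
  rows=[
    [0,0,0,0,0,0,0.024],
    [0,0,0,0,0,0,0.028],
    [0,0,0,0,0,0,0.035],
    [0,0,0,0,0,0,0.045],
    [0,0,0,0,0,0,0.05],
    [0,0,0,0,0,0,0.05],
  ],
)

```text
time_s: 14.23
eef_pos: [0.471, 0.1161, 0.0711]
tcp_rot: [[-0.04, 0.999, -0.001], [0.999, 0.04, -0.0], [-0.0, -0.002, -1.0]]
wrist_force: [-0.3, 0.1, 0.4]
opening: 0.0498
grasp_force: 0.0
```

Call:
jog_arm(
  rows=[
    [0,0,0,0,0,-0.01,0.05],
    [0,0,0,0,0,-0.03,0.05],
    [0,0,0,0,0,-0.06,0.05],
    [0,0,0,0,0,-0.1,0.05],
    [0,0,0,0.04,0,-0.12,0.05],
    [0,0,0,0.08,0,-0.13,0.05],
    [0,0,0,0.12,0,-0.13,0.05],
    [0,0,0,0.16,0,-0.13,0.05],
    [0,0,0,0.2,0,-0.13,0.05],
    [0,0,0,0.23,0,-0.13,0.05],
    [0,0,0,0.25,0,-0.13,0.05],
    [0,0,0,0.25,0,-0.13,0.05],
  ],
)

```text
time_s: 15.23
eef_pos: [0.461, 0.3698, 0.2008]
tcp_rot: [[-0.044, 0.999, -0.0], [0.999, 0.044, 0.001], [0.001, -0.0, -1.0]]
wrist_force: [0.8, 1.1, -0.5]
opening: 0.0501
grasp_force: 0.0
```

```bash
python3 - <<'E'
from bench import *
from h import *
import cv2
K=np.load("pose.npz")["K"]
# rectify the horizontal plane z=.0705 in cradle coordinates (1 mm/px) and find the light dowel
for n in("top","side"):
    img=get_image(n)["img"]
    ys,xs=np.arange(-.2,.2,.001),np.arange(-.03,.03,.001)
    Y,X=np.meshgrid(ys,xs)
    uv=proj(n,T(K,np.c_[X.ravel(),Y.ravel(),np.full(X.size,.0705)])).astype(np.float32)
    r=cv2.remap(img,uv[:,0].reshape(X.shape),uv[:,1].reshape(X.shape),cv2.INTER_LINEAR)
    cv2.imwrite(f"pics/rect_{n}.png",r[:,:,::-1])
    print(n,"axis profile (y mm: RGB mean over 7mm)")
    for y in list(range(-200,-120,4))+list(range(120,180,3)): print(y,r[27:34,y+200].mean(0).astype(int),end=' ')
    print()
    for y in(-130,-60,0,60,130): print(y,[int(r[i,y+195:y+205].mean()) for i in range(0,60,3)])
E
```

```text
top axis profile (y mm: RGB mean over 7mm)
-200 [91 64 43] -196 [92 65 43] -192 [93 65 43] -188 [97 68 46] -184 [108  76  50] -180 [132  93  62] -176 [145 103  68] -172 [110  77  51] -168 [93 66 44] -164 [90 62 40] -160 [73 46 31] -156 [55 35 24] -152 [70 55 37] -148 [111  86  59] -144 [143 113  78] -140 [152 119  81] -136 [150 118  81] -132 [151 119  82] -128 [151 119  82] -124 [151 119  82] 120 [85 67 46] 123 [85 66 46] 126 [85 67 46] 129 [83 65 45] 132 [84 65 44] 135 [84 65 45] 138 [82 63 44] 141 [73 57 39] 144 [53 40 28] 147 [30 21 14] 150 [20 13  8] 153 [25 15 11] 156 [44 26 17] 159 [60 35 23] 162 [67 39 26] 165 [85 54 35] 168 [134  92  61] 171 [163 116  77] 174 [169 120  80] 177 [169 120  80] 
-130 [52, 50, 49, 50, 52, 56, 62, 73, 89, 105, 119, 124, 118, 99, 70, 51, 45, 38, 36, 41]
-60 [64, 65, 65, 67, 67, 65, 64, 68, 82, 101, 116, 123, 120, 111, 105, 104, 90, 62, 46, 45]
0 [64, 67, 68, 68, 69, 73, 77, 74, 66, 64, 69, 76, 77, 70, 81, 102, 98, 67, 44, 44]
60 [63, 64, 66, 67, 69, 70, 64, 58, 57, 61, 66, 70, 74, 83, 83, 70, 63, 51, 36, 36]
130 [62, 69, 71, 71, 72, 70, 66, 60, 57, 
[... 573 characters left out ...]
8] 141 [136 113  78] 144 [135 111  77] 147 [129 106  73] 150 [115  92  64] 153 [87 65 46] 156 [74 51 36] 159 [72 48 33] 162 [73 49 34] 165 [74 49 34] 168 [74 49 34] 171 [74 48 34] 174 [73 49 34] 177 [79 53 36] 
-130 [113, 108, 92, 82, 83, 84, 93, 122, 147, 168, 184, 186, 173, 144, 103, 98, 96, 91, 91, 92]
-60 [106, 108, 110, 111, 114, 140, 155, 131, 143, 164, 183, 189, 179, 163, 161, 162, 120, 78, 86, 89]
0 [105, 107, 110, 112, 112, 110, 104, 98, 102, 107, 115, 118, 108, 99, 99, 104, 93, 76, 88, 92]
60 [95, 102, 110, 112, 112, 111, 107, 101, 101, 105, 110, 114, 127, 142, 117, 98, 89, 83, 77, 75]
130 [108, 120, 126, 118, 106, 86, 67, 75, 97, 105, 109, 119, 145, 165, 129, 73, 66, 83, 100, 111]
```

```bash
python3 -c "
from bench import *
print(close_job())"
```

```text
the job is handed in; nothing more can be done
None
```

The dowel was drawn out of the pipe through the fork, laid in both V's of the saw cradle about 2–8 mm short of the stop board and released; the job is handed in after about 15 s of arm time, with no verdict returned.

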